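Roll the spice jar home in the sloping jar rack

TASK

Lay the spice jar that lies on the worktop crosswise in the low end of the little wooden roll rack and let go of it. Then roll it up the lane by pushing its side, over the low sill, until you feel it meet the sprung stop, and press it home there for about a second with a light push of about 8 N (never ram it, and do not lift it in from above), so that it stays behind the sill when you let go. Leave the two standing spice jars and the mug where they are.

Things in the scene. Friction and masses are not known exactly. Their poses are not given: they have to be found in the camera images.
- jar: The spice jar to put away: a glass cylinder with a dark cap, 41 mm diameter (radius 20.4), 105 mm long, 0.1 to 0.2 kg, lying on its side on the worktop to the right of the rack. Origin at the middle of its bottom (glass) end; z axis along the jar to the cap. Smooth glass, friction 0.22 to 0.34 on anything; it rolls easily.
- jar_mid (a point): The middle of the spice jar, on its axis, 52 mm from either end.
- rack: The wooden roll rack as a whole, fixed to the worktop (its place and yaw vary), 260 mm long, 139 mm wide, about 75 mm high at most, at the stop bar near its upper end. Origin under its middle at worktop height; x points level along the lane toward the high end (about to the left, world +y), z up.
- lane: The rack's sloping lane. Origin on its floor (16 mm above the worktop) at the inner face of the front lip, midway between the side walls; x runs up the slope along the floor (4 degrees uphill), y across, z square to the floor. Floor 252 mm long, 115 mm wide between side walls 22 mm high and 12 mm thick. A jar laid crosswise has its middle 20.4 mm above the floor.
- lip (a point): Middle of the top of the front lip at the lane's low end, 9 mm high, 10 mm thick (lane x -10 to 0 mm). A jar let go in the lane rolls down and rests against it with its axis at about lane x = 17 mm, its back overhanging the lip by about 3 mm; fingers held above the lip can come down behind it. From anywhere short of the sill the jar rolls back to here.
- lane_top (a point): Upper end of the lane floor, 252 mm from the lip. Short of it a carriage is clamped, its place NOT measured and different every time. Its sill, a rounded bar 2.5 mm high across the floor with a sloping front, is centred somewhere between lane x = 110 and 170 mm; rolling over it takes a push of a few N, 7 at most. A jar over the sill stays there by itself, its axis about 11 mm beyond it.
- stop_range (a point): Not on the stop itself: the point on the lane's middle line, 20 mm above the floor, 171.7 mm from the lip, midway in the range where the stop may be. The stop is a wooden pad on springs, its face 31.7 mm beyond the sill (lane x 142 to 202 mm), all but touching a jar that is home; it yields 1.3 N per mm for 10 mm (13 N), then is solid. Over 20 N is ramming.
- standing_jar_a: Bystander: a spice jar standing upright behind the rack, 41 mm diameter, 105 mm high, origin under its middle. Leave alone.
- standing_jar_b: Bystander: the other upright spice jar, the same size, origin under its middle. Leave alone.
- mug: Bystander: stoneware mug, 81 mm wide, 92 mm high, origin under it. Leave alone.

How it is judged:
By the outcome, as a careful person would: the job done as asked, in the order asked, and still so for the second after the job is handed in, with the robot touching nothing.
It also fails if it takes over 64 s, if anything falls off the work surface, if the arm or the gripper's body presses on something with over 40 N, if the wrist force passes 120 N, or if a joint passes its speed limit or range.

ROBOT

A 7-joint arm with a two-finger parallel gripper is mounted at the origin on a cart in front of the work surface, level with it; the furniture and walls round the work are solid. World frame = base frame: x ahead of the robot, y to its left, z up, the work surface at z = 0. Lengths are in m, angles in rad, forces in N, time in s.
With the tool pointing down it reaches from about 0.35 to 0.9 m from the base axis. Payload 19.9 kg.
Tool frame: the origin (TCP) lies between the finger pads; the fingertips stand 19 mm ahead of it and the grasp point (between the pads) is the TCP; z points along the fingers, y is the line along which they close (so a half turn about z gives the same grasp; the last joint's range is limited). The gripper opens to 94 mm and grips with 3 to 60 N. Pads are 16 mm wide; open, the fingers measure 119 mm over their backs; the gripper's body (75 mm by 177 mm) begins 78 mm behind the grasp point.
Start: joints at [1.242, 0.417, -0.01, 1.614, 0.005, 1.111, -0.053], TCP at [0.177, -0.599, 0.224] pointing down, gripper open.
Joint ranges: [-2.81, 2.81], [-0.39, 2.02], [-1.27, 1.25], [0.06, 2.57], [-1.19, 4.33], [0.19, 2], [-2.82, 2.82]. Speed limits (rad/s): [1.89, 1.89, 2.39, 2.39, 3.01, 3.01, 3.01].

INTERFACE

Orientations are given as a 3x3 rotation matrix whose columns are the frame's x, y, z axes.
In Python, from rig import robot gives the robot as it stands. Calls block until the motion is done:
- robot.move_ptp(position, orientation): joint-space move of the TCP to a pose.
- robot.move_linear(position, velocity=0.15, frame=None, threshold=None): straight line of the TCP; frame=None keeps the orientation; velocity is the mean speed in m/s. With threshold (N) it stops when the force on the tool has changed by that much, and returns True; else False.
- robot.goto_joints(angles): joint-space move.
- robot.gripper_to(opening): finger opening in m; the grip force is fixed at half the most; returns when the fingers have stopped.
- robot.pause(seconds).
- robot.ik(position, orientation): joint angles nearest the present ones, or None.
- robot.get_state(): the state.
- robot.grab_frame(name): name is "scene" or "side" or "wrist"; returns the picture (420x560x3 uint8, red, green, blue); there is no depth.
- robot.camera_info(name): a dict with "fx", "fy", "cx", "cy" (pixels), "dist" ([k1, k2, p1, p2, k3] as OpenCV has them; the pictures are not rectified), "rvec" (rotation vector, rad) and "tvec" (3), from world to camera coordinates, as OpenCV has them. Camera axes: x right, y down, z forward; pixel columns grow to the right and rows downward; lengths in m; the calibration is good to about 2 mm. A picture is of the moment at which its call begins: read the wrist's pose just before it. camera_info takes no time and is no camera call; for the wrist camera it gives the pose at the moment of the call.
A pose or a line that the arm cannot do raises robot.PlanningError and nothing moves.
- robot.sign_off(): hands the job in; it is judged then, once.
The state is a dict: "time": time; "qpos": joint angles; "joint_vel": joint speeds; "effort": joint torques, N m; "ee_pos": TCP position; "tool_rot": TCP orientation; "force": force on the tool from outside, world axes, zero at the start; "moment": the same for the moment, N m; "opening": finger opening in m; "grasp_force": force on a finger pad.
Only numpy, scipy, OpenCV 4.12 (cv2) and the standard library are available. Lean on these libraries where they do the work, as an engineer would, in place of code of your own. Each camera call takes 0.05 s, during which the arm holds its last target. There are 200 camera calls.

## Working session

There is one attempt and no reset: what is moved stays moved. The work goes in short steps, each a Python script; the robot and the scene stay as the last script left them, time stands still between calls to the robot, and variables do not carry over. Pictures are saved under pics/ and viewed, at most 10 in all, crops included, and the job is handed in when it is done.

```bash
mkdir -p pics; ls; python3 - <<'E'
from rig import robot
import cv2,numpy as np
for n in ("scene","side","wrist"):
    im=robot.grab_frame(n); cv2.imwrite(f"pics/{n}0.png",im[:,:,::-1]); c=robot.camera_info(n); print(n,{k:np.round(v,4).tolist() for k,v in c.items()})
s=robot.get_state(); print(s["time"],s["tool_rot"],s["force"],s["opening"])
a=[cv2.imread(f"pics/{n}0.png") for n in("scene","side")]
E
```

```text
pics
scene {'fx': 501.0887, 'fy': 501.0887, 'cx': 282.615, 'cy': 216.4282, 'dist': [-0.1859, 0.0, 0.0, 0.0, 0.0], 'rvec': [0.9685, -2.4146, 1.0966], 'tvec': [0.4064, 0.2621, 0.9132]}
side {'fx': 450.6873, 'fy': 450.6873, 'cx': 280.2105, 'cy': 208.2395, 'dist': [-0.0971, 0.0, 0.0, 0.0, 0.0], 'rvec': [2.1749, -0.0055, -0.0146], 'tvec': [-0.5649, 0.0825, 1.1137]}
wrist {'fx': 298.143, 'fy': 298.143, 'cx': 277.6307, 'cy': 209.2706, 'dist': [-0.0623, 0.0, 0.0, 0.0, 0.0], 'rvec': [-2.3306, 1.7436, 0.2434], 'tvec': [-0.6253, -0.0285, 0.3925]}
0.15 [[ 9.58855227e-01  2.83895273e-01 -3.58707027e-04]
 [ 2.83895478e-01 -9.58854878e-01  8.24839356e-04]
 [-1.09779989e-04 -8.92736831e-04 -9.99999595e-01]] [-0.25945692  1.03570851 -0.28277347] 0.09415565015412856
```

View pics/scene0.png

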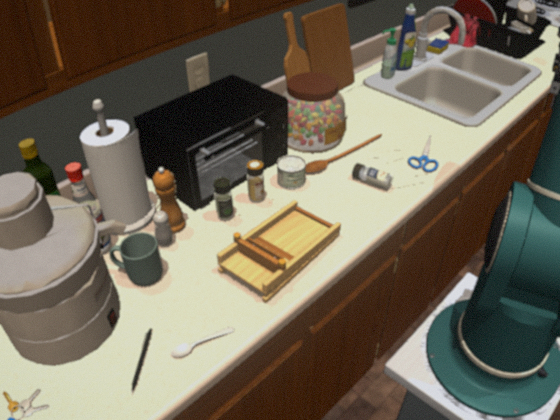

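View pics/side0.png

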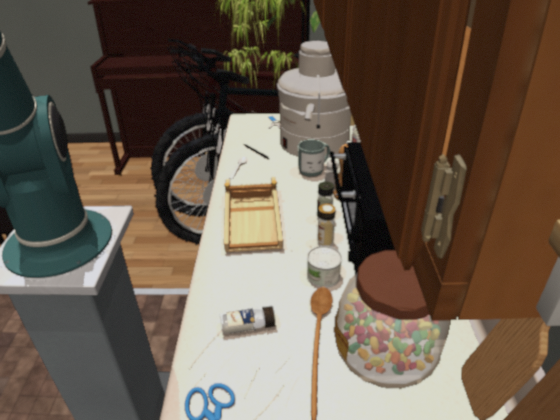

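The scene view shows the jar at about (372,177) with its cap toward (357,172), and the rack centred near (280,250) with its stop bar at (258,250). The side view shows the jar at (248,320) with its cap at (268,317), and the rack spanning (226..282, 182..250) with its high end up.

```bash
cat > h.py <<'E'
import cv2,numpy as np
from rig import robot
def ray(c,px):
    K=np.array([[c["fx"],0,c["cx"]],[0,c["fy"],c["cy"]],[0,0,1]])
    u=cv2.undistortPoints(np.array(px,float).reshape(-1,1,2),K,np.array(c["dist"],float)).reshape(-1,2)
    R=cv2.Rodrigues(np.array(c["rvec"],float))[0]; o=-R.T@np.array(c["tvec"],float)
    return o,np.c_[u,np.ones(len(u))]@R
def onplane(c,px,z):
    o,d=ray(c,px); return o+d*((z-o[2])/d[:,2])[:,None]
def down(yaw): # tool x axis at yaw, z down
    return np.array([[np.cos(yaw),np.sin(yaw),0],[np.sin(yaw),-np.cos(yaw),0],[0,0,-1.]])
E
python3 - <<'E'
from h import *
S=robot.camera_info("scene");D=robot.camera_info("side")
print("jar mid",onplane(S,[(372,177)],.02),onplane(D,[(248,320)],.02))
print("rack S",onplane(S,[(265,292),(340,236),(295,207),(220,258)],.03))
print("rack D",onplane(D,[(227,248),(282,247),(277,186),(226,186)],.03))
a=cv2.imread("pics/scene0.png")[150:310,200:410];cv2.imwrite("pics/c1.png",cv2.resize(a,None,fx=3.6,fy=3.6,interpolation=cv2.INTER_CUBIC))
E
```

```text
jar mid [[ 0.4954637  -0.26714559  0.02      ]] [[ 0.5028911  -0.27520007  0.02      ]]
rack S [[ 0.41379537  0.20670851  0.03      ]
 [ 0.408304   -0.02426323  0.03      ]
 [ 0.55075072 -0.02919899  0.03      ]
 [ 0.55168549  0.2066879   0.03      ]]
rack D [[ 0.44262982 -0.06716987  0.03      ]
 [ 0.56953696 -0.06510478  0.03      ]
 [ 0.55604121  0.20172701  0.03      ]
 [ 0.41299172  0.20458019  0.03      ]]
```

View pics/c1.png

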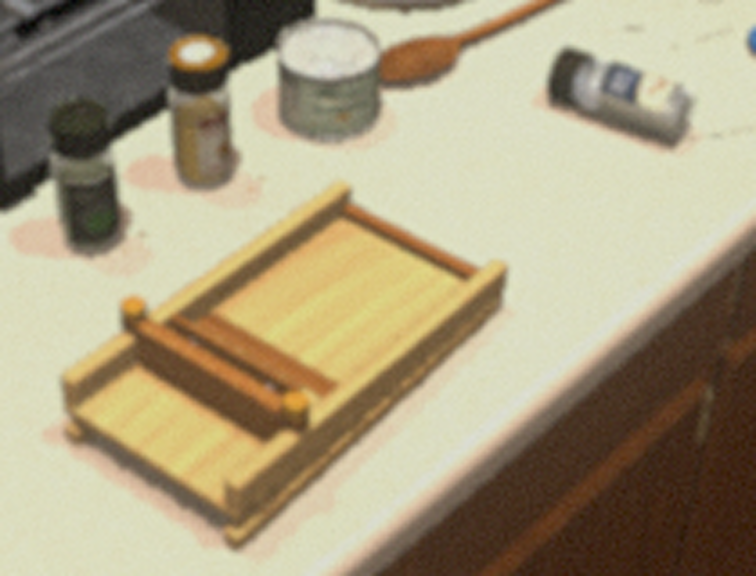

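```bash
python3 - <<'E'
from h import *
def cam():
    c=robot.camera_info("wrist");s=robot.get_state();o,d=ray(c,[(280,210)]);R=np.array(s["tool_rot"])
    return R.T@(o-s["ee_pos"]),R.T@d[0]
off,ax=cam(); print("cam in tool",off,ax)
import pickle
for n,p in (("jar",[.50,-.272,.26]),("rack",[.48,.07,.33])):
    R=down(0); 
    p=np.array(p); 
    # aim the optical axis at p on the table
    v=R@ax; o=R@off; t=-(p[2]+o[2])/v[2]; hit=o+v*t
    q=p.copy(); q[:2]-=hit[:2]
    try: robot.move_ptp(q,R)
    except robot.PlanningError as e: print(e,q); robot.move_ptp(p,R)
    c=robot.camera_info("wrist"); im=robot.grab_frame("wrist"); cv2.imwrite(f"pics/w_{n}.png",im[:,:,::-1]); pickle.dump(c,open(f"{n}.pkl","wb"))
    s=robot.get_state();print(n,s["time"],s["ee_pos"],s["qpos"],s["force"])
print(robot.ik([.48,0,.1],down(np.pi/2)),robot.ik([.48,0,.1],down(-np.pi/2)))
E
```

```text
cam in tool [ 0.07871376  0.00072805 -0.16098372] [-0.27531049  0.00775412  0.96136005]
jar 2.0 [ 0.54129534 -0.26898417  0.2598866 ] [ 0.56650821  0.35815186 -0.20189157  1.62135381  0.07678963  1.17002922
 -1.22517573] [-0.68531649  0.8825524   0.50760266]
rack 3.3667 [0.54217128 0.07316445 0.32960404] [ 0.14087914  0.21499453 -0.39077729  1.66127571  0.0850242   1.28269275
 -1.83891481] [ 0.4687513  -1.0684246  -0.81254509]
[ 0.36145144  0.37451724 -0.49909884  2.05996602  0.25539797  0.76576671
 -0.29409397] [-0.79727604  0.48021271  0.90180786  2.09550759 -0.52611239  0.80617026
 -2.71390125]
```

View pics/w_jar.png

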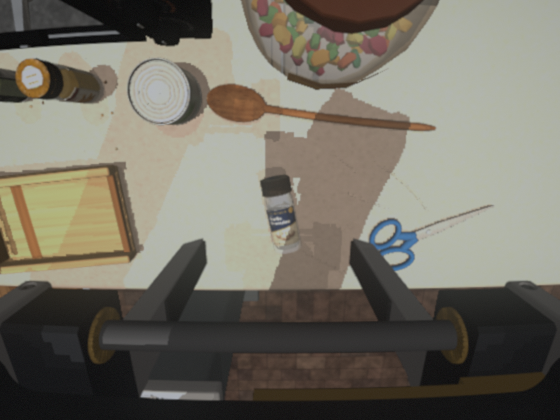

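View pics/w_rack.png

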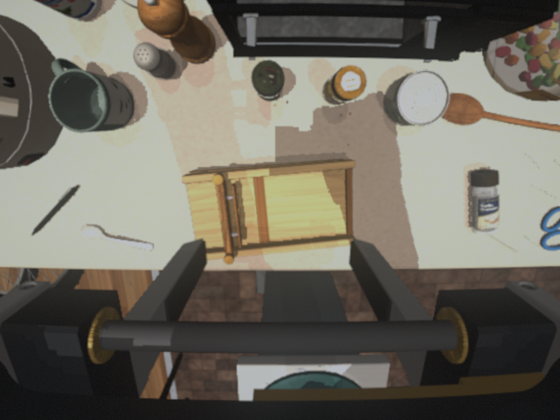

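The wrist views show the jar from its cap (276,181) to its bottom (289,248). The rack spans (185..353, 162..258), with the lip at x≈349, the sill at x≈262 and the stop bar at x≈225. I'll zoom in for exact picks.

```bash
python3 - <<'E'
from h import *
a=cv2.imread("pics/w_rack.png")[150:270,175:365]; b=cv2.imread("pics/w_jar.png")[165:261,240:320]
A=cv2.resize(a,None,fx=4,fy=4,interpolation=cv2.INTER_CUBIC)
cv2.imwrite("pics/c2.png",A)
B=cv2.resize(b,None,fx=5,fy=5,interpolation=cv2.INTER_CUBIC);cv2.imwrite("pics/c3.png",B)
E
```

```text
(no output)
```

View pics/c2.png

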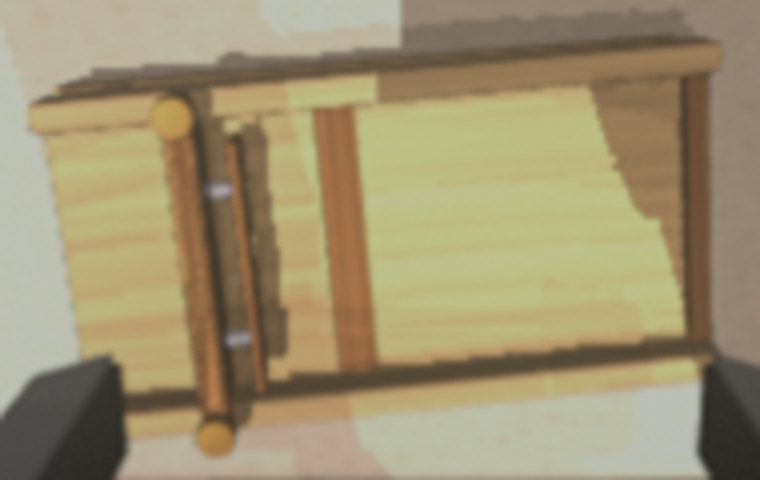

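View pics/c3.png

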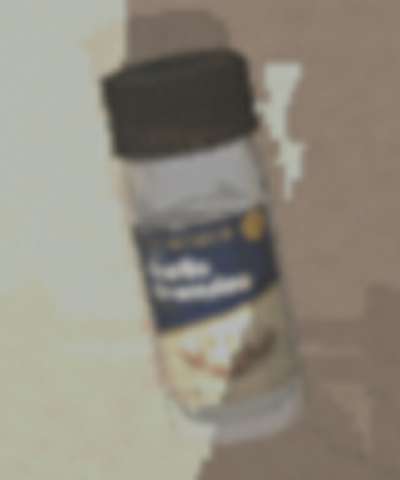

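The zoomed rack shows the lip strip centred at x≈699 (y 76–338), the sill strip centred from (336,107) to (358,368), and the wall-top centrelines (700,57)-(100,112) and (690,370)-(250,411). The zoomed jar axis runs from about (176,62) at the cap to (238,430) at the bottom.

```bash
python3 - <<'E'
from h import *
import pickle
c=pickle.load(open("rack.pkl","rb")); j=pickle.load(open("jar.pkl","rb"))
f=lambda P:np.array(P,float)/4+[175,150]
g=lambda P:np.array(P,float)/5+[240,165]
s4=np.sin(np.radians(4)); 
def P(px,lx,h): return onplane(c,f([px]),.016+lx*s4+h)[0]
fa=[P((700,57),.0,.022),P((100,112),.225,.022)]; ne=[P((690,370),0.0,.022),P((250,411),.165,.022)]
lip=[P((697,76),0,.009),P((700,338),0,.009)]
sill=[P((336,107),.13,.0025),P((358,368),.13,.0025)]
stop=[P((238,140),.165,.02),P((264,385),.165,.02)]
for n,v in(("far",fa),("near",ne),("lip",lip),("sill",sill),("stop",stop)):
    d=v[1]-v[0];print(n,np.round(v,4).tolist(),"yaw",np.degrees(np.arctan2(d[1],d[0])))
J=onplane(j,g([(176,62),(238,430),(174,67),(189,146),(201,202),(240,405)]),.0204);print(np.round(J,4))
d=J[0]-J[1];print("len",np.linalg.norm(d),np.degrees(np.arctan2(d[1],d[0])),J[:2].mean(0))
lm=np.mean(lip,0); yw=[np.arctan2(*(v[1]-v[0])[1::-1]) for v in (fa,ne)]; print(np.degrees(yw))
y=np.mean(yw);ex=np.array([np.cos(y),np.sin(y)]);ey=np.array([-ex[1],ex[0]])
for n,v in(("far",fa),("near",ne),("lip",lip),("sill",sill),("stop",stop)):
    print(n,[np.round([(p[:2]-lm[:2])@ex,(p[:2]-lm[:2])@ey],4).tolist() for p in v])
print(lm,y)
E
```

```text
far [[0.5634, -0.0379, 0.038], [0.5458, 0.1876, 0.0537]] yaw 94.45642667602603
near [[0.4356, -0.0418, 0.038], [0.4234, 0.1372, 0.0495]] yaw 93.91034474647307
lip [[0.5542, -0.0403, 0.025], [0.4446, -0.0484, 0.025]] yaw -175.8164004765174
sill [[0.5427, 0.1014, 0.0276], [0.4329, 0.0945, 0.0276]] yaw -176.39852109244498
stop [[0.5337, 0.1375, 0.0475], [0.4338, 0.1314, 0.0475]] yaw -176.5020329290711
[[ 0.5515 -0.2667  0.0204]
 [ 0.4434 -0.2842  0.0204]
 [ 0.5502 -0.2661  0.0204]
 [ 0.5282 -0.2701  0.0204]
 [ 0.5122 -0.2734  0.0204]
 [ 0.4512 -0.2847  0.0204]]
len 0.10955402107853078 9.184214218302017 [ 0.49745121 -0.27540831  0.0204    ]
[94.45642668 93.91034475]
far [[0.0017, -0.0642], [0.2279, -0.0631]]
near [[0.0072, 0.0635], [0.1866, 0.0626]]
lip [[0.0, -0.055], [-0.0, 0.055]]
sill [[0.1422, -0.0538], [0.1433, 0.0562]]
stop [[0.1788, -0.0474], [0.18, 0.0526]]
[ 0.4994289  -0.04435144  0.025     ] 1.643810181337086
```

```bash
python3 - <<'E'
from h import *
a=cv2.imread("pics/side0.png"); cv2.imwrite("pics/c4.png",cv2.resize(a[295:345,205:290],None,fx=8,fy=8,interpolation=cv2.INTER_CUBIC))
D=robot.camera_info("side")
print(np.round(onplane(D,[(222,323),(274,317)],.0204),4))
E
```

```text
[[ 0.4529 -0.283   0.0204]
 [ 0.5534 -0.2682  0.0204]]
```

View pics/c4.png

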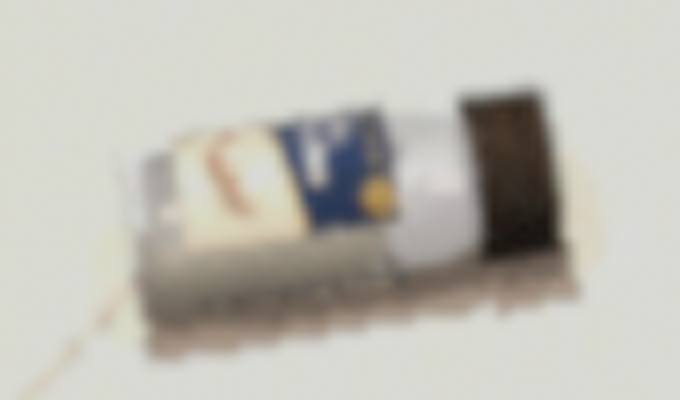

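The side crop shows the cap end at about (274,316) and the glass end at about (221.5,324), so the jar middle is x≈0.5015, y≈-0.275. Next is the grasp.

```bash
python3 - <<'E'
from h import *
R=down(np.radians(9.8))
robot.move_ptp([.5015,-.275,.12],R)
robot.move_linear([.5015,-.275,.0245],.12)
robot.gripper_to(.036)
s=robot.get_state();print(s["time"],s["opening"],s["grasp_force"],s["ee_pos"])
robot.move_linear([.5015,-.275,.13],.15)
c=robot.camera_info("side");im=robot.grab_frame("side");cv2.imwrite("pics/side1.png",im[:,:,::-1])
s=robot.get_state();print(s["time"],s["opening"],s["grasp_force"],s["ee_pos"],s["force"])
a=cv2.imread("pics/side1.png");p=cv2.projectPoints(np.array([[.5015,-.275,.1265]]),np.array(c["rvec"]),np.array(c["tvec"]),np.array([[c["fx"],0,c["cx"]],[0,c["fy"],c["cy"]],[0,0,1]]),np.array(c["dist"]))[0].ravel();print(p)
u,v=p.astype(int);cv2.imwrite("pics/c5.png",cv2.resize(a[v-45:v+45,u-60:u+60],None,fx=6,fy=6,interpolation=cv2.INTER_CUBIC))
E
```

```text
6.7083 0.03997148988283467 29.946760833263397 [ 0.50148968 -0.27497967  0.02445087]
7.6083 0.03970449377121628 29.949686229228973 [ 0.50094357 -0.27474863  0.12893923] [-0.24747077 -0.35351731 -2.00063899]
[243.97344391 280.13719726]
```

View pics/c5.png

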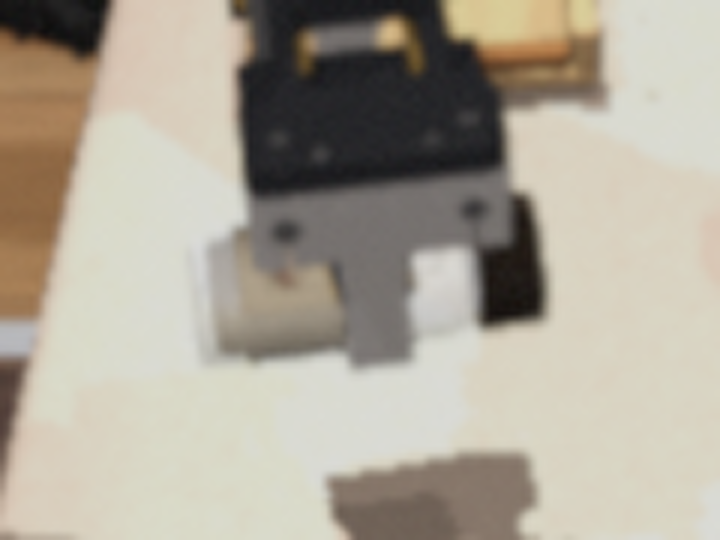

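The jar is held level, with its middle about 1.5 mm toward the glass side of the finger. Now the placing in the low end.

```bash
cat >> h.py <<'E'
YAW=np.radians(94.18); EX=np.array([np.cos(YAW),np.sin(YAW)]); EY=np.array([-EX[1],EX[0]])
O=np.array([.4994,-.0444])+.005*EX; A=np.radians(4)
def lane(x,h,y=0): return np.r_[O+EX*(x*np.cos(A)-h*np.sin(A))+EY*y,.016+x*np.sin(A)+h*np.cos(A)]
UP=np.r_[EX*np.cos(A),np.sin(A)]
E
python3 - <<'E'
from h import *
R=down(YAW-np.pi/2)
p=lane(.042,.0204,-.0015)+[0,0,.0043]
print(p)
robot.move_ptp(p+[0,0,.08],R)
f=np.array(robot.get_state()["force"])
print(robot.move_linear(p+[0,0,.006],.10,threshold=6), robot.move_linear(p,.02,threshold=4))
s=robot.get_state();print(s["time"],s["ee_pos"],s["force"]-f)
robot.gripper_to(.048)
robot.pause(.3)
robot.move_linear(np.array(s["ee_pos"])+[0,0,.1],.10)
robot.pause(.2)
s=robot.get_state();print(s["time"],s["opening"])
im=robot.grab_frame("side");cv2.imwrite("pics/side2.png",im[:,:,::-1])
im=robot.grab_frame("wrist");cv2.imwrite("pics/w2.png",im[:,:,::-1])
im=robot.grab_frame("scene");cv2.imwrite("pics/scene2.png",im[:,:,::-1])
a=cv2.imread("pics/scene2.png")[190:310,200:360]; b=cv2.imread("pics/w2.png")[:300]
b=cv2.resize(b,(400,214));a=cv2.resize(a,(400,300))
cc=cv2.imread("pics/side2.png")[150:290,180:330];cc=cv2.resize(cc,(400,373))
A_=np.vstack([a,b]);B_=np.vstack([cc,np.zeros((len(A_)-373,400,3),np.uint8)])
cv2.imwrite("pics/m2.png",np.hstack([A_,B_]))
E
```

```text
[0.49758136 0.00106303 0.04358008]
False False
10.0167 [0.49759121 0.00107624 0.04357198] [-0.60903571  0.3200175   0.68305652]
12.0333 0.048401868832165205
```

View pics/m2.png

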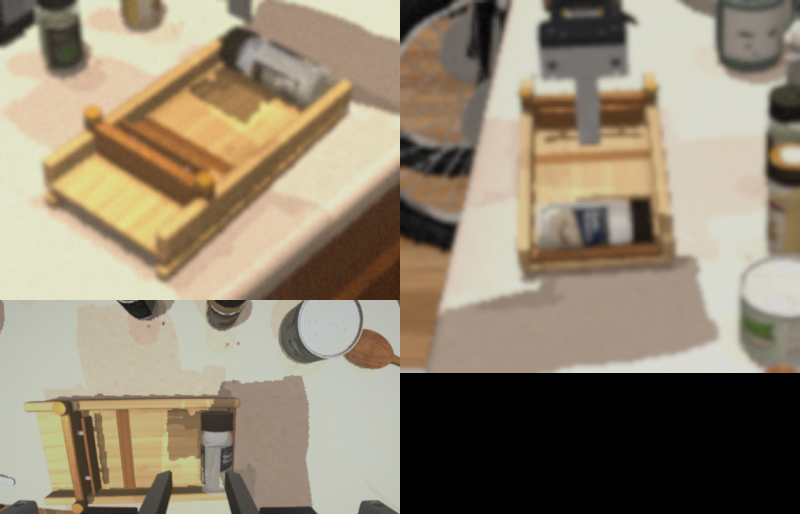

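The jar lies crosswise against the lip, between the walls. Now I roll it by pushing with both fingers spread across the jar.

```bash
python3 - <<'E'
from h import *
R=down(YAW); H=.033
robot.gripper_to(.06)
robot.move_ptp(lane(-.024,H)+[0,0,.09],R)
robot.move_linear(lane(-.024,H)+[0,0,.0],.10,threshold=6)
def rd(n=6):
    F=[]
    for _ in range(n): robot.pause(.02); F.append(np.array(robot.get_state()["force"]))
    return np.mean(F,0),np.std(F,0)
b,sd=rd(12); s=robot.get_state(); print(s["time"],s["ee_pos"],lane(-.024,H),b,sd)
fx=lambda n=6:-(rd(n)[0]-b)@UP
print(robot.move_linear(lane(.04,H),.05,threshold=6),"f",fx())
print(robot.move_linear(lane(.085,H),.05,threshold=6),"f",fx(),robot.get_state()["time"])
x=.085; log=[]
while x<.112:
    x+=.0015; robot.move_linear(lane(x,H),.02); f=fx(5); log.append((round(x*1e3,1),round(f,1)))
    if f>9.5: break
print(log,robot.get_state()["time"])
np.save("b.npy",np.r_[b,x])
E
```

```text
15.3333 [ 0.50119643 -0.06567077  0.04767141] [ 0.50094844 -0.06558699  0.04724546] [-0.04672973  0.00074637  0.23250532] [0.58078462 0.27824467 0.51145411]
False f 0.009762066458296768
False f 0.04052286914256617 18.0167
[(86.5, np.float64(0.2)), (88.0, np.float64(0.0)), (89.5, np.float64(0.2)), (91.0, np.float64(-0.1)), (92.5, np.float64(-0.1)), (94.0, np.float64(0.2)), (95.5, np.float64(0.3)), (97.0, np.float64(0.2)), (98.5, np.float64(0.1)), (100.0, np.float64(0.3)), (101.5, np.float64(0.4)), (103.0, np.float64(0.7)), (104.5, np.float64(0.4)), (106.0, np.float64(0.9)), (107.5, np.float64(0.1)), (109.0, np.float64(2.0)), (110.5, np.float64(1.5)), (112.0, np.float64(0.4))] 24.0167
```

A force bump at 109–110.5 mm that then drops away matches the sill being crossed. I'll continue toward the stop in finer steps.

```bash
python3 - <<'E'
from h import *
H=.033; B=np.load("b.npy"); b=B[:3]; x=B[3]
def fx(n=6):
    F=[]
    for _ in range(n): robot.pause(.02); F.append(np.array(robot.get_state()["force"]))
    return -(np.mean(F,0)-b)@UP
log=[]
while x<.138:
    x+=.001; robot.move_linear(lane(x,H),.02); f=fx(); log.append((round(x*1e3,1),round(float(f),1)))
    if f>7.3: break
h=[round(float(fx(8)),1) for _ in range(8)]
print(log,"hold",h,robot.get_state()["time"]); np.save("b.npy",np.r_[b,x])
E
```

```text
[(np.float64(113.0), 0.4), (np.float64(114.0), 0.2), (np.float64(115.0), 0.2), (np.float64(116.0), -0.0), (np.float64(117.0), -0.1), (np.float64(118.0), -0.0), (np.float64(119.0), 0.0), (np.float64(120.0), 0.5), (np.float64(121.0), -0.3), (np.float64(122.0), -0.1), (np.float64(123.0), 0.1), (np.float64(124.0), 0.1), (np.float64(125.0), 0.0), (np.float64(126.0), -0.0), (np.float64(127.0), 0.6), (np.float64(128.0), 2.0), (np.float64(129.0), 3.8), (np.float64(130.0), 4.7), (np.float64(131.0), 5.9), (np.float64(132.0), 6.8), (np.float64(133.0), 7.7)] hold [7.4, 7.7, 7.4, 7.7, 7.6, 7.6, 7.7, 7.9] 32.4333
```

It meets the stop at 127 mm with a clean spring slope, and has been held for about 1 s at about 7.6 N. Now back off and check where the jar rests.

```bash
python3 - <<'E'
from h import *
H=.033; x=np.load("b.npy")[3]
robot.move_linear(lane(x-.008,H),.015); robot.move_linear(lane(x-.045,H),.05)
robot.move_linear(lane(x-.045,H)+[0,0,.12],.12)
robot.move_ptp(lane(-.12,H)+[0,0,.2],down(YAW))
s=robot.get_state();print(s["time"])
D=robot.camera_info("side")
K=np.array([[D["fx"],0,D["cx"]],[0,D["fy"],D["cy"]],[0,0,1]])
pr=lambda p:cv2.projectPoints(np.array([p]),np.array(D["rvec"]),np.array(D["tvec"]),K,np.array(D["dist"]))[0].ravel()
for k in range(2):
    im=robot.grab_frame("side");cv2.imwrite(f"pics/side3{k}.png",im[:,:,::-1])
    # jar cap: dark pixels in the lane near the cap side (far wall)
    for lx in (.017,.1554):
        u,v=pr(lane(lx,.0204,-.045)); w=im[int(v)-7:int(v)+8,int(u)-5:int(u)+6].max(2)
        print(k,lx,np.round([u,v]),"dark frac",(w<70).mean())
    # dark blob centroid over the cap's track
    m=(im.max(2)<75).astype(np.uint8); P=np.array([pr(lane(a,.0204,y)) for a,y in((.0,-.055),(.0,-.035),(.165,-.035),(.165,-.055))],np.int32)
    g=np.zeros_like(m);cv2.fillPoly(g,[P],1);ys,xs=np.nonzero(m&g);print(len(xs),xs.mean() if len(xs) else 0,ys.mean() if len(ys) else 0)
    if len(xs):
        q=onplane(D,[(xs.mean(),ys.mean())],.0471)[0]; print("lane x",(q[:2]-O)@EX,"y",(q[:2]-O)@EY)
    robot.pause(.4)
E
```

```text
36.0333
0 0.017 [271. 233.] dark frac 0.0
0 0.1554 [268. 198.] dark frac 0.07272727272727272
26 267.7692307692308 204.23076923076923
lane x 0.12265348839243385 y -0.04357403829461536
1 0.017 [271. 233.] dark frac 0.0
1 0.1554 [268. 198.] dark frac 0.06060606060606061
25 267.68 204.36
lane x 0.12208477566511652 y -0.04331774852239599
```

```bash
python3 - <<'E'
from h import *
D=robot.camera_info("side")
K=np.array([[D["fx"],0,D["cx"]],[0,D["fy"],D["cy"]],[0,0,1]])
xs=np.arange(-.01,.20,.01)
P=cv2.projectPoints(np.array([lane(a,.0204,-.042) for a in xs]),np.array(D["rvec"]),np.array(D["tvec"]),K,np.array(D["dist"]))[0].reshape(-1,2)
print((xs*1e3).astype(int).tolist())
for n in("side0","side2","side30"):
    g=cv2.GaussianBlur(cv2.imread(f"pics/{n}.png").max(2),(3,3),0); print(n,[int(g[int(round(v)),int(round(u))]) for u,v in P])
# wrist check
robot.move_ptp([.542,.073,.33],down(0)); c=robot.camera_info("wrist"); im=robot.grab_frame("wrist");cv2.imwrite("pics/w4.png",im[:,:,::-1])
Kw=np.array([[c["fx"],0,c["cx"]],[0,c["fy"],c["cy"]],[0,0,1]])
Q=cv2.projectPoints(np.array([lane(a,.03,-.043) for a in xs]),np.array(c["rvec"]),np.array(c["tvec"]),Kw,np.array(c["dist"]))[0].reshape(-1,2)
for n in("w_rack","w4"):
    g=cv2.GaussianBlur(cv2.imread(f"pics/{n}.png").max(2),(3,3),0); print(n,[int(g[int(round(v)),int(round(u))]) for u,v in Q])
print(robot.get_state()["time"])
E
```

```text
[-10, 0, 10, 19, 30, 40, 49, 60, 70, 80, 90, 100, 110, 120, 130, 139, 150, 160, 169, 180, 190]
side0 [213, 216, 217, 216, 217, 216, 217, 217, 217, 216, 217, 214, 189, 197, 214, 193, 185, 139, 88, 92, 118]
side2 [48, 30, 34, 34, 31, 34, 104, 210, 216, 216, 216, 212, 173, 186, 212, 180, 173, 129, 85, 88, 108]
side30 [206, 211, 213, 215, 216, 215, 215, 216, 216, 216, 217, 204, 105, 62, 49, 108, 118, 118, 103, 106, 109]
w_rack [146, 111, 117, 150, 151, 179, 189, 189, 189, 190, 191, 192, 192, 192, 185, 153, 191, 189, 131, 127, 98]
w4 [151, 116, 115, 155, 157, 191, 195, 195, 196, 196, 197, 198, 198, 198, 164, 65, 70, 73, 69, 140, 92]
38.825
```

The wrist profile puts the cap at lane x≈133–174, so the axis is at about 154 mm, the home position beyond the sill. It stays there with the arm clear, so I'm handing in.

```bash
python3 -c "
from rig import robot
print(robot.sign_off())"
```

```text
the job is handed in; nothing more can be done
None
```

The jar was laid in the low end and let go, rolled over the sill, and pressed against the sprung stop at about 7.6 N for 1 s. It stays home behind the sill at lane x ≈ 154 mm (read from wrist-image brightness, not viewed), and the job was handed in at about 39 s.

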